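Fit the seed plate on the metering unit's splined shaft

ROBOT

A 7-joint arm with a two-finger parallel gripper is mounted at the origin on the work surface. World frame = base frame: x ahead of the robot, y to its left, z up, the work surface at z = 0. Lengths are in m, angles in rad, forces in N, time in s.
With the tool pointing down it reaches from about 0.4 to 0.85 m from the base axis. Payload 4.5 kg.
Tool frame: the origin (TCP) lies midway between the tips of the shut fingers; the grasp point (between the pads) lies behind it (manip.hold_point_z is the x of the grasp point in the tool frame, in m); x points along the fingers, y is the direction in which the jaws open and shut, and the axes are right-handed (so a half turn about x gives the same grasp; the last joint's range is limited). The gripper opens to 85 mm and grips with 20 to 120 N. Pads are 22 mm wide; open, the fingers measure 114 mm over their backs; the gripper's body (76 mm by 85 mm) begins 54 mm behind the grasp point. The pads swing forward as they close: fully open they stand 13 mm farther back than shut.
Start: joints at [1.197, 0.689, -0.195, 1.565, 0.157, 0.902, -0.215], TCP at [0.248, -0.574, 0.231] pointing down, gripper open.
Joint ranges: [-3.01, 3.01], [-0.46, 2.08], [-1.47, 1.51], [0.13, 2.56], [-1, 4.14], [0.04, 2.09], [-2.66, 2.66]. Speed limits (rad/s): [2.57, 2.57, 3.14, 3.14, 3.14, 3.14, 3.14].

INTERFACE

Orientations are given as a unit quaternion [w, x, y, z].
In Python, from bench import manip, cams, order, monitor gives the robot as it stands. Calls block until the motion is done:
- manip.goto(position, orientation): joint-space move of the TCP to a pose.
- manip.movel(position, frame=None, v=0.15): straight line of the TCP; frame=None keeps the orientation; v is the mean speed in m/s.
- manip.move_j(angles): joint-space move.
- manip.ungrasp() and manip.grasp(): open the fingers fully, or close them until they stop; the grip force is fixed at half the most.
- manip.dwell(seconds).
- manip.ik(position, orientation): joint angles nearest the present ones, or None.
- cams.snapshot(name): name is "scene" or "top" or "wrist"; returns a dict with "frame" (400x640x3 uint8, blue, green, red), "range_z" (400x640 float32, m along the optical axis (not along the pixel's ray), 0 where there is no reading), "mtx" (3x3 intrinsics, pixels), "rvec" (rotation vector, rad) and "tvec" (3), from world to camera coordinates, as OpenCV has them. Camera axes: x right, y down, z forward; pixel columns grow to the right and rows downward; lengths in m; the calibration is good to about 2 mm. A picture is of the moment at which its call begins.
A pose or a line that the arm cannot do raises manip.IKError and nothing moves.
- order.finish_job(): hands the job in, once; it reports no verdict.
Readings, each from a call of its own:
- monitor.read_t(): time.
- monitor.read_joint_pos(): joint angles.
- monitor.read_qvel(): joint speeds.
- monitor.read_effort(): joint torques, N m.
- monitor.read_tool_pos(): TCP position.
- monitor.read_orientation(): TCP orientation.
- monitor.read_force(): force on the tool from outside, world axes, zero at the start.
- monitor.read_torque(): the same for the moment, N m.
- monitor.read_gripper_width(): finger opening in m.
Only numpy, scipy, OpenCV 4.12 (cv2) and the standard library are available. Lean on these libraries where they do the work, as an engineer would, in place of code of your own. Each camera call takes 0.05 s, during which the arm holds its last target. There are 200 camera calls.

TASK

Fit the seed plate with the flat wing grip onto the upright splined shaft of the grey seed-metering unit: turn it to and fro under a light push until the teeth mesh, and slide it fully home without forcing it. Then turn the keeper clip fully over the plate's rim so that it is held down. Leave everything else on the table where it is.

Things in the scene. Friction and masses are not known exactly. Their poses are not given: they have to be found in the camera images.
- seed_plate: Loose aluminium seed plate, about 0.3 kg, lying flat, hub up: disc 104 mm across, 8 mm thick, 20 small dark cells; hub 52 mm across, flat top 41 mm above the underside. Origin: centre of the underside, z up. The bore opens below, 36 mm deep, 4 inward teeth 90 deg apart (first 45 deg from x), 14.1 mm wide, tips 13 mm from the axis, 0 to 18 mm above the underside; grooves out to 20 mm.
- wing (a point): Centre of the top of the plate's flat wing grip, which stands on the hub: 44 mm long (plate's x), 14 mm thick (plate's y), 26 mm tall, its top 67 mm above the plate's underside.
- meter: Grey painted seed-metering unit, fixed to the table, 160 mm (its x) by 225 mm (its y, from -85 to +140), top 70 mm above the table. Origin: on the table, below the shaft's axis. It carries the shaft and the keeper clip.
- seat (a point): Centre of the flat dark shoulder (60 mm across, 75 mm above the table) at the foot of the upright steel splined shaft, on the shaft's axis, z up. The underside of a plate that is home lies on it. The teeth must not be forced: over 60 N of contact force between plate and unit, summed over all teeth flanks and faces, damages them; a push of 5 to 15 N and small turns of the wrist are safe.
- teeth_top (a point): On the shaft's axis at the top of its teeth, 22 mm above the seat. 4 teeth 90 deg apart, 7 mm wide, out to 19 mm; core 24 mm across, going on as a pilot nose to 4 mm above this point, then a cone to 12 mm across at 10 mm. The shaft's turn is unknown (point axes do not show it); the gearbox holds it up to 0.6 N m. A plate not within 0.05 rad of a tooth match stops with its underside here.
- keeper (a joint): Turn of the keeper clip in rad about an upright pivot, anticlockwise from above; it stays where left (0.06 N m friction). 0 is open: nose along the unit's -x, tail along its +x. At 1.57 the nose points at the shaft, over the plate's rim, 2.5 mm above the disc of a plate that is home. Stop at 1.75. Starts between 0 and 0.35.
- keeper_pivot (a point): On the keeper's pivot axis, 78 mm from the shaft's axis along the unit's +y, at mid-thickness of the clip's 6 mm flat steel bar, 88.5 mm above the table. The bar's nose reaches 39 mm from the pivot, its tail 37 mm.
- keeper_pin (a point): Centre of the top of the thumb pin, an upright round steel pin 12 mm across standing 30 mm above the keeper's tail, 30 mm from the pivot. The pin's top is 121.5 mm above the table. It moves with the keeper; it is pinched or pushed to turn it.
- small_plate: Bystander: smaller loose plate, 80 mm disc, round hub 36 mm across and round knob on top, 46 mm high; no wing. Origin: centre of the underside. Either plate may lie in either of two places.
- cup: Bystander: loose blue cup, 72 mm across, 85 mm high. Origin: centre of the underside.
- flask: Bystander: red flask, 104 mm across, 285 mm high. Origin: centre of the underside.
- seed_box: Bystander: open plywood box 150 x 150 x 90 mm. Origin: centre of the underside.
- jar: Bystander: small glass jar 60 mm across, 60 mm high. Origin: centre of the underside.

How it is judged:
On the way, in this order (a step that is already met when the one before it is completed fails the run):
1. the seed plate is fully home on the splined shaft (z of seed_plate in the frame of seat below 0.003 m and horizontal distance between seed_plate and seat below 0.004 m and angle between seed_plate's own z axis and vertical below 0.06 rad), for 0.2 s.
2. the keeper clip is turned over the plate's rim (value of joint keeper above 1.3 rad), for 0.2 s.
At the end, for the whole second after the job is handed in: The seed plate is meshed and at rest on the shaft with its underside within 3 mm of the shoulder, within 4 mm of the axis and 0.06 rad of upright, and the keeper clip is turned past 1.3 rad, over its rim (all of step 1 and value of joint keeper above 1.3 rad and linear speed of seed_plate below 0.01 m/s); the robot touches nothing.
It fails at once if the seed plate is forced against the metering unit: more than 60 N summed over all tooth and seat contacts (contact force between seed_plate and meter above 60 N).
It fails at once if another thing on the table is moved by more than 20 mm (distance of any of small_plate, cup, flask, seed_box, jar from where it was at the start of the episode above 0.02 m).
It also fails if it takes over 72 s, if anything falls off the work surface, if the arm or the gripper's body presses on something with over 40 N, if the wrist force passes 120 N, or if a joint passes its speed limit or range.

## Working session

There is one attempt and no reset: what is moved stays moved. The work goes in short steps, each a Python script; the robot and the scene stay as the last script left them, time stands still between calls to the robot, and variables do not carry over. Pictures are saved under pics/ and viewed, about 8 in all and at most 12, crops included, and the job is handed in when it is done.

```bash
ls; mkdir -p pics; cat > h.py <<'E'
import numpy as np, cv2
from bench import manip, cams, order, monitor
from scipy.spatial.transform import Rotation as R
def snap(n):
    return cams.snapshot(n)
def cloud(s):
    """world xyz for each pixel (400,640,3), nan where no reading"""
    z=s["range_z"].astype(float); K=np.array(s["mtx"])
    v,u=np.mgrid[0:z.shape[0],0:z.shape[1]]
    c=np.stack([(u-K[0,2])/K[0,0]*z,(v-K[1,2])/K[1,1]*z,z],-1)
    Rm=cv2.Rodrigues(np.array(s["rvec"],float))[0]
    w=(c-np.array(s["tvec"],float).reshape(3))@Rm
    w[z<=0]=np.nan
    return w
def quat(yaw):
    """tool down (x=-z), jaw axis y at yaw"""
    y=np.array([np.cos(yaw),np.sin(yaw),0]); x=np.array([0,0,-1.])
    q=R.from_matrix(np.stack([x,y,np.cross(x,y)],1)).as_quat()
    return [q[3],q[0],q[1],q[2]]
E
python3 - <<'E'
from h import *
print(manip.hold_point_z, monitor.read_t(), monitor.read_orientation(), monitor.read_tool_pos())
for n in("top","scene"):
    s=snap(n); np.savez(f"{n}0.npz",**s); cv2.imwrite(f"pics/{n}0.png",s["frame"])
    print(n, np.linalg.norm(s["tvec"]), s["mtx"][0])
E
```

```text
pics
-0.0187 0.0 [-0.1425882  -0.69227045 -0.14387191  0.69262624] [ 0.24757313 -0.57314373  0.23046248]
top 1.501365066982144 [460.8207721    0.         321.84103636]
scene 1.6643105915336043 [453.51691784   0.         316.48338708]
```

View pics/top0.png

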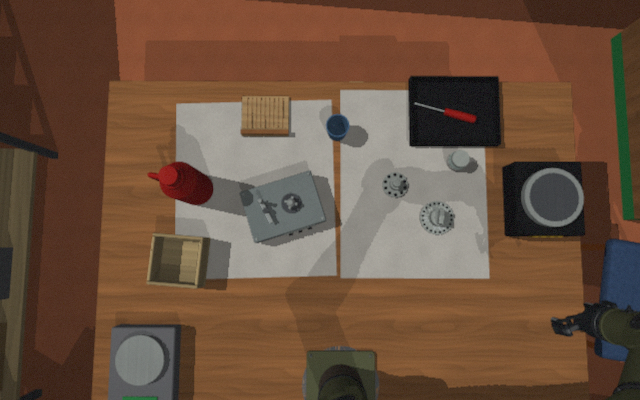

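View pics/scene0.png

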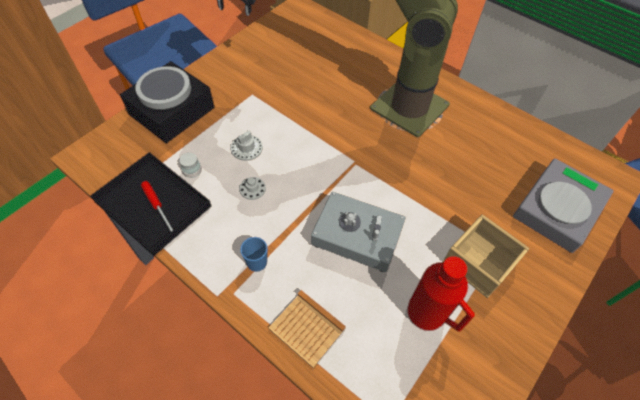

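The top view shows the robot base at the bottom (342,385), the winged plate at (437,217) and the small plate at (396,185). The meter's shaft is at (292,203) and the keeper at about (267,208). Next I measure these from depth and look at a close crop.

```bash
python3 - <<'E'
from h import *
s=dict(np.load("top0.npz")); w=cloud(s)
def at(u,v): return np.round(np.nanmedian(w[v-1:v+2,u-1:u+2].reshape(-1,3),0),3)
for n,p in dict(plate=(437,217),small=(396,185),shaft=(292,203),keep=(267,208),cup=(337,125),flask=(172,175),jar=(459,159),box=(180,262)).items(): print(n,at(*p))
reg=lambda u0,u1,v0,v1: w[v0:v1,u0:u1].reshape(-1,3)
def rect(P,n):
    c,(a,b),th=cv2.minAreaRect((P[:,:2]*1000).astype(np.float32)); print(n,len(P),np.round(c,1),round(a),round(b),'ang',round(th,1))
P=reg(410,465,190,245); rect(P[(P[:,2]>.055)&(P[:,2]<.08)],'wing')
Q=P[(P[:,2]>.03)]; rect(Q,'hub')
Q=P[(P[:,2]>.004)]; rect(Q,'disc')
P=reg(235,335,165,250); rect(P[(P[:,2]>.062)&(P[:,2]<.14)],'meter')
Q=reg(278,306,188,218);Q=Q[Q[:,2]>.084]; rect(Q,'shaft'); print(Q[:,2].max())
Q=reg(245,280,185,232);Q=Q[Q[:,2]>.083]; rect(Q,'keeper')
Q=Q[Q[:,2]>.105]; rect(Q,'pin')
f=s["frame"]
a=cv2.resize(f[180:250,230:340],None,fx=5,fy=5,interpolation=cv2.INTER_CUBIC)[:350,:550]
b=cv2.resize(f[190:245,410:460],None,fx=5,fy=5,interpolation=cv2.INTER_CUBIC)
c=np.zeros((350,800,3),np.uint8);c[:,:550]=a;c[:275,550:]=b
cv2.imwrite("pics/crop.png",c)
E
```

```text
plate [ 0.505 -0.292  0.046]
small [ 0.603 -0.169  0.044]
shaft [0.541 0.144 0.104]
keep [0.527 0.218 0.091]
cup [0.8   0.01  0.004]
flask [0.594 0.439 0.283]
jar [ 0.681 -0.36   0.06 ]
box [0.366 0.493 0.01 ]
wing 84 [ 507.3 -299.5] 16 43 ang 81.4
hub 243 [ 508.5 -299.9] 49 51 ang 1.8
disc 1063 [ 508.5 -303.3] 169 171 ang 0.2
meter 3960 [536.1 176.1] 162 225 ang 17.7
shaft 82 [544.5 149.8] 28 29 ang 30.1
0.11193136496649372
keeper 119 [520.2 223.8] 76 18 ang 32.8
pin 16 [547.6 237.5] 9 10 ang 51.9
```

View pics/crop.png

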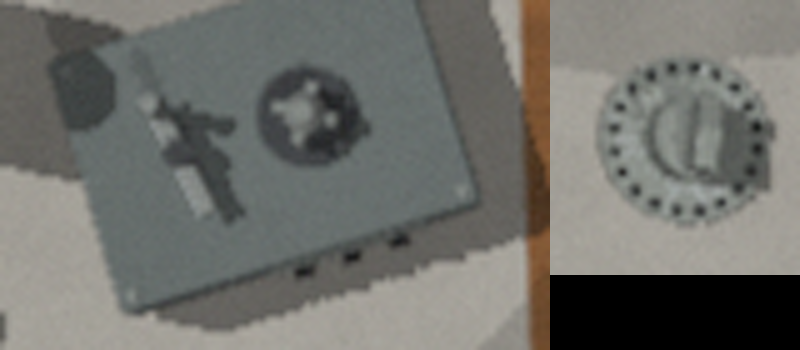

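The crop shows the shaft with four teeth, the keeper slightly turned, and the wing lying roughly along world x. I'll check the wrist range, then look from near.

```bash
python3 - <<'E'
from h import *
np.set_printoptions(precision=3,suppress=True)
q=monitor.read_orientation(); y=R.from_quat([q[1],q[2],q[3],q[0]]).apply([0,1,0]); print('jaw',np.degrees(np.arctan2(y[1],y[0])))
for yd in (81.4,-98.6):
    print('plate',yd,manip.ik([.5085,-.2999,.25],quat(np.radians(yd))))
for yd in range(-180,180,30): 
    print('shaft',yd,manip.ik([.5445,.1498,.25],quat(np.radians(yd))))
manip.goto([.5085,-.2999,.26],quat(np.radians(81.4)) )
print(monitor.read_t(),monitor.read_joint_pos())
s=snap("wrist"); np.savez("wrist1.npz",**s); cv2.imwrite("pics/wrist1.png",s["frame"])
E
```

```text
jaw -66.62979594439564
plate 81.4 [ 0.939  0.749 -0.896  1.632  0.646  1.082  1.278]
plate -98.6 [ 0.458  0.616 -0.005  1.658  0.004  0.867 -1.27 ]
shaft -180 [ 0.287  0.863 -1.254  1.702  0.867  1.245  1.964]
shaft -150 [-0.603  0.62   0.432  1.748 -0.331  0.846 -2.639]
shaft -120 [-0.424  0.586  0.123  1.739 -0.093  0.822 -2.352]
shaft -90 [-0.327  0.582 -0.039  1.734  0.029  0.827 -1.95 ]
shaft -60 [-0.232  0.586 -0.196  1.729  0.145  0.841 -1.54 ]
shaft -30 [-0.14   0.598 -0.349  1.724  0.256  0.865 -1.124]
shaft 0 [-0.054  0.618 -0.498  1.719  0.362  0.897 -0.703]
shaft 30 [ 0.027  0.646 -0.644  1.715  0.464  0.939 -0.277]
shaft 60 [ 0.1    0.68  -0.785  1.711  0.561  0.989  0.154]
shaft 90 [ 0.164  0.722 -0.921  1.708  0.653  1.049  0.592]
shaft 120 [ 0.287  0.863 -1.254  1.702  0.867  1.245  0.917]
shaft 150 [ 0.287  0.863 -1.254  1.702  0.867  1.245  1.441]
1.5167 [ 0.943  0.739 -0.901  1.619  0.634  1.102  1.288]
```

View pics/wrist1.png

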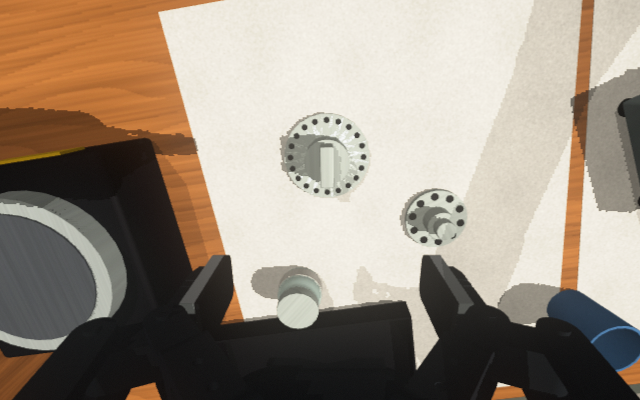

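The wrist image shows the winged plate at (327,155), the small plate at (434,217) and the fingers below. I'll refine the wing pose from this cloud, then look at the shaft from near.

```bash
cat >> h.py <<'E'
def rect(P,n):
    c,(a,b),th=cv2.minAreaRect((P[:,:2]*1000).astype(np.float32)); print(n,len(P),np.round(c,1),round(a,1),round(b,1),'ang',round(th,1))
E
python3 - <<'E'
from h import *
np.set_printoptions(precision=3,suppress=True)
s=dict(np.load("wrist1.npz")); w=cloud(s)
P=w[100:205,275:380].reshape(-1,3); rect(P[(P[:,2]>.06)&(P[:,2]<.075)],'wing')
rect(P[(P[:,2]>.035)&(P[:,2]<.046)],'hub'); rect(P[(P[:,2]>.004)&(P[:,2]<.012)],'disc')
Q=P[(P[:,2]>.06)];print('top z',np.median(Q[:,2]), 'mean',Q.mean(0))
Rm=cv2.Rodrigues(s["rvec"])[0]; print('cam',-Rm.T@s["tvec"].ravel(),'axis',Rm[2])
manip.goto([.5445,.1498,.30],quat(np.radians(-17)))
a=snap("wrist"); Rm=cv2.Rodrigues(a["rvec"])[0]; cam=-Rm.T@a["tvec"].ravel(); print('cam',cam,'axis',Rm[2])
np.savez("wrist2.npz",**a); cv2.imwrite("pics/wrist2.png",a["frame"])
p=cv2.projectPoints(np.array([[.5445,.1498,.097]]),a["rvec"],a["tvec"],a["mtx"],None)[0].ravel(); print(p)
u,v=p.astype(int); c=a["frame"][max(0,v-60):v+60,max(0,u-80):u+80]; cv2.imwrite("pics/wcrop2.png",cv2.resize(c,None,fx=5,fy=5,interpolation=cv2.INTER_CUBIC)); print(c.shape)
E
```

```text
wing 539 [ 507.1 -300.8] 13.0 43.9 ang 81.0
hub 1133 [ 506.4 -300.7] 52.3 50.8 ang 80.8
disc 3811 [ 507.4 -300.9] 103.9 103.5 ang 37.1
top z 0.06663153097540146 mean [ 0.506 -0.301  0.067]
cam [ 0.43  -0.29   0.402] axis [ 0.303 -0.048 -0.952]
cam [0.568 0.224 0.442] axis [-0.09  -0.295 -0.951]
[324.934 164.606]
(120, 160, 3)
```

View pics/wcrop2.png

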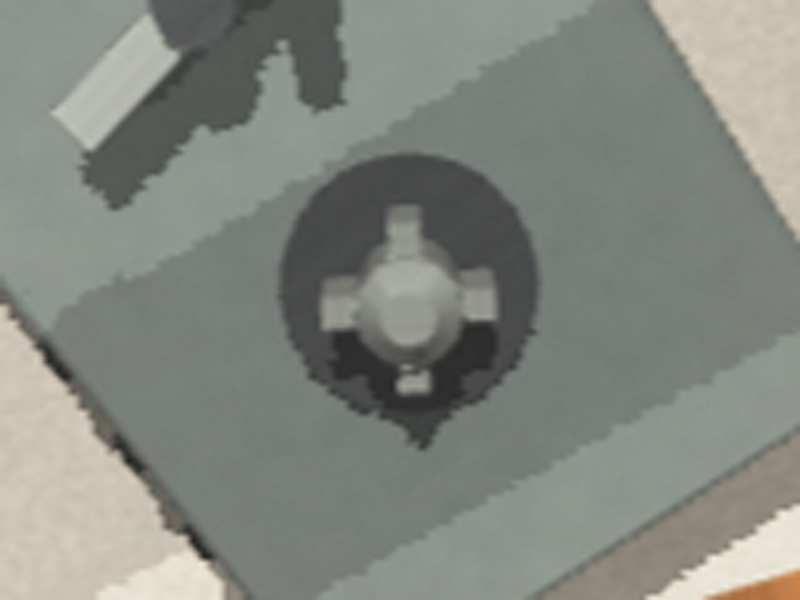

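The crop shows the shaft at (408,300), with teeth at left (341,303), right (480,296), top (405,228) and bottom (413,382). I'll convert these to angles.

```bash
python3 - <<'E'
from h import *
np.set_printoptions(precision=4,suppress=True)
a=dict(np.load("wrist2.npz")); K=a["mtx"]; Rm=cv2.Rodrigues(a["rvec"])[0]; t=a["tvec"].ravel(); cam=-Rm.T@t
def ray(u,v,z):
    d=Rm.T@np.linalg.inv(K)@[u,v,1]; return (cam+d*(z-cam[2])/d[2])[:2]
pts=np.array([[341,303],[480,296],[405,226],[413,382]])/5+[244-.4,104-.4]
g=np.array([ray(*p,.097) for p in pts]); print(g*1000, g[:2].mean(0), g[2:].mean(0))
for i,j in((0,1),(2,3)): d=g[j]-g[i]; print(np.degrees(np.arctan2(d[1],d[0]))%90, np.hypot(*d))
w=cloud(a); P=w[100:230,240:410].reshape(-1,3)
c=np.array([.5445,.1498])
top=P[(P[:,2]>.1055)&(np.hypot(*(P[:,:2]-c).T)<.03)]; print('nose top',top.mean(0),len(top)); rect(top,'nose')
T=P[(P[:,2]>.0935)&(P[:,2]<.099)&(np.hypot(*(P[:,:2]-c).T)<.03)]; rect(T,'teeth')
# tooth angle by best 4-fold fit, two centre guesses
for c in (g.mean(0),top[:,:2].mean(0)):
    d=T[:,:2]-c; r=np.hypot(*d.T); d=d[(r>.0135)&(r<.02)]
    print('4fold',np.degrees(np.angle(np.exp(4j*np.arctan2(d[:,1],d[:,0])).mean()))/4%90,len(d))
# shoulder + meter + pin
S=P[(P[:,2]>.0735)&(P[:,2]<.077)]; rect(S,'shoulder')
A=w.reshape(-1,3); B=A[(A[:,2]>.116)&(A[:,2]<.126)&(np.hypot(A[:,0]-.5476,A[:,1]-.2375)<.03)]; print('pin',B.mean(0) if len(B) else 0,len(B)); 
B=A[(A[:,2]>.085)&(A[:,2]<.094)&(np.hypot(A[:,0]-.5207,A[:,1]-.224)<.045)];rect(B,'bar')
E
```

```text
[[531.0069 154.4142]
 [560.2833 147.0425]
 [549.2387 166.3893]
 [540.7344 132.8415]] [0.5456 0.1507] [0.545  0.1496]
75.86691373789046 0.0301901773175157
75.77537283718627 0.034608850000125445
nose top [0.5457 0.1493 0.1065] 130
nose 130 [546.1 149.2] 14.1 13.8 ang 72.6
teeth 201 [545.4 148.7] 31.3 31.0 ang 32.2
4fold 76.38870732978125 137
4fold 76.46111428780985 142
shoulder 1342 [534.2 164.1] 59.7 96.9 ang 35.8
pin [0.548  0.2368 0.121 ] 135
bar 575 [520.4 222.3] 76.0 16.7 ang 31.5
```

Teeth lie at −14° (mod 90), with the shaft axis at about (0.5453, 0.1496). Now I grasp the wing and move above the shaft at jaw angle −14°.

```bash
python3 - <<'E'
from h import *
np.set_printoptions(precision=4,suppress=True)
yq=quat(np.radians(-99))
manip.goto([.507,-.3008,.16],yq); f0=monitor.read_force()
manip.movel([.507,-.3008,.045],v=.1); print('pre',monitor.read_tool_pos(),monitor.read_force())
manip.grasp(); print('w',monitor.read_gripper_width(),monitor.read_tool_pos(),monitor.read_force())
manip.movel([.507,-.3008,.17],v=.1); manip.dwell(.3); print('lift',monitor.read_gripper_width(),monitor.read_tool_pos(),monitor.read_force(),f0)
manip.goto([.5453,.1496,.17],quat(np.radians(-14))); manip.dwell(.3)
print(monitor.read_tool_pos(),monitor.read_force(),monitor.read_torque(),monitor.read_t())
for n in("wrist","top"):
    s=snap(n); np.savez(n+"3.npz",**s); cv2.imwrite(f"pics/{n}3.png",s["frame"])
w=cloud(dict(np.load("wrist3.npz")))
A=w.reshape(-1,3); A=A[(np.hypot(A[:,0]-.5453,A[:,1]-.1496)<.06)]
print(np.histogram(A[:,2][np.isfinite(A[:,2])],bins=np.arange(.07,.26,.01)))
E
```

```text
pre [ 0.5075 -0.3011  0.0456] [ 0.4187 -0.1506 -0.4512]
w 0.012723476574851468 [ 0.5072 -0.3009  0.0452] [-0.0854 -0.6425  3.5163]
lift 0.012940423912828361 [ 0.5069 -0.3007  0.1697] [-0.2717 -0.1353 -3.1016] [-0.089   0.2859  1.1107]
[0.5455 0.1489 0.17  ] [-1.1517 -0.7933 -2.9547] [-0.0214 -0.0068  0.001 ] 10.85
(array([  866,     0,     0,     0,     0,   136, 12555,   425,   447,
        2861,   500,   953,  3645,  1103,  2488,  7711,  6358, 10930]), array([0.07, 0.08, 0.09, 0.1 , 0.11, 0.12, 0.13, 0.14, 0.15, 0.16, 0.17,
       0.18, 0.19, 0.2 , 0.21, 0.22, 0.23, 0.24, 0.25]))
```

View pics/wrist3.png

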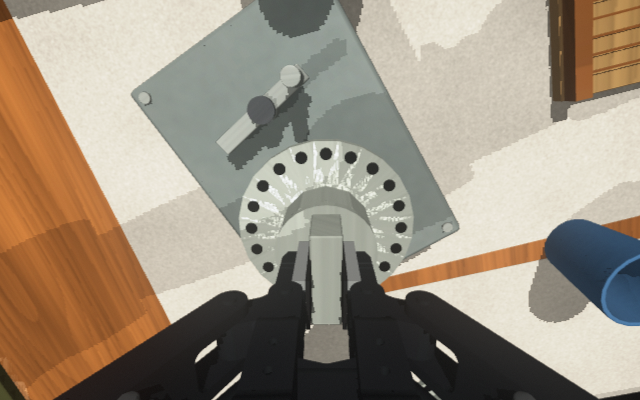

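The plate hangs level between the fingers, disc centre near (327,225), with the keeper at (262,108) clear. I'll fit the disc for its offset and tilt, and use the same camera's shaft fix as the target.

```bash
python3 - <<'E'
from h import *
from scipy.optimize import least_squares
np.set_printoptions(precision=4,suppress=True)
w=cloud(dict(np.load("wrist3.npz")))
m=(w[...,2]>.128)&(w[...,2]<.139)&(np.hypot(w[...,0]-.5453,w[...,1]-.1496)<.056)&(np.hypot(w[...,0]-.5453,w[...,1]-.1496)>.028)
P=w[m]; A=np.c_[P[:,0]-.5453,P[:,1]-.1496,np.ones(len(P))]; c=np.linalg.lstsq(A,P[:,2],rcond=None)[0]; print('plane slope, z at axis',c)
h=cv2.convexHull((P[:,:2]*1000).astype(np.float32))[:,0]/1000
r=np.hypot(*(h-[.5453,.1496]).T); h=h[r>.048]; 
s=least_squares(lambda p:np.hypot(h[:,0]-p[0],h[:,1]-p[1])-.052,[.5453,.1496],loss='soft_l1',f_scale=.0005); print('centre',s.x,len(h),np.abs(s.fun).max())
print(monitor.read_tool_pos(), monitor.read_joint_pos())
E
```

```text
plane slope, z at axis [-0.0004 -0.0015  0.1324]
centre [0.5462 0.1487] 61 0.0012499503437721077
[0.5454 0.1493 0.17  ] [-0.1016  0.7169 -0.4201  1.8022  0.4224  0.7124 -0.9992]
```

```bash
cat >> h.py <<'E'
def F(): return np.mean([(manip.dwell(.02),monitor.read_force())[1] for _ in range(4)],0)
def down(x,y,z0,z1,step,lim,F0):
    z=z0
    while z>z1+1e-6:
        z=max(z-step,z1); manip.movel([x,y,z],v=.03); f=F()-F0
        print('cmd %.4f act'%z,monitor.read_tool_pos(),'dF',f,'Mz %.3f'%monitor.read_torque()[2])
        if f[2]>lim or np.hypot(*f[:2])>lim: return z,f
    return z,f
E
python3 - <<'E'
from h import *
np.set_printoptions(precision=4,suppress=True)
x,y=.5449,.1500
manip.movel([x,y,.160],v=.1); manip.dwell(.3); F0=F(); np.save('F0.npy',F0); print(F0)
down(x,y,.160,.136,.004,6,F0)
print(monitor.read_t())
E
```

```text
[-0.3121 -0.2652 -2.3959]
cmd 0.1560 act [0.5448 0.15   0.1559] dF [0.5932 0.2279 0.0325] Mz -0.009
cmd 0.1520 act [0.5448 0.1499 0.1519] dF [ 0.6716  0.1938 -0.1387] Mz -0.002
cmd 0.1480 act [0.5448 0.15   0.1479] dF [0.5888 0.4426 0.3287] Mz 0.017
cmd 0.1440 act [0.5449 0.15   0.1439] dF [0.0064 0.1082 0.0308] Mz -0.002
cmd 0.1400 act [0.545  0.1501 0.1399] dF [ 0.2272  0.3683 -0.085 ] Mz -0.017
cmd 0.1360 act [0.5449 0.15   0.1359] dF [0.3706 0.3955 0.0268] Mz -0.007
13.6667
```

The underside is already about 6 mm below the tooth tops with no force, so the plate is meshed. I'll continue gently to home.

```bash
python3 - <<'E'
from h import *
np.set_printoptions(precision=4,suppress=True)
x,y=.5449,.1500; F0=np.load('F0.npy')
z,f=down(x,y,.136,.124,.003,6,F0)
if f[2]<6: down(x,y,z,.117,.0007,5,F0)
print(monitor.read_t())
s=snap("wrist"); np.savez("wrist4.npz",**s)
w=cloud(s); d=np.hypot(w[...,0]-.5453,w[...,1]-.1496)
P=w[(d>.03)&(d<.05)&(w[...,2]>.075)&(w[...,2]<.105)]; print('disc top z',np.median(P[:,2]),len(P))
E
```

```text
cmd 0.1330 act [0.545  0.15   0.1329] dF [ 0.4441  0.2547 -0.3211] Mz -0.006
cmd 0.1300 act [0.545  0.15   0.1299] dF [-0.1621 -0.1883 -0.0722] Mz -0.021
cmd 0.1270 act [0.5449 0.15   0.1269] dF [ 0.4213 -0.3198  0.0348] Mz -0.010
cmd 0.1240 act [0.5449 0.1501 0.1239] dF [0.3085 0.0783 0.1711] Mz 0.046
cmd 0.1233 act [0.545  0.15   0.1233] dF [ 0.7273 -0.0866  0.063 ] Mz 0.027
cmd 0.1226 act [0.5449 0.15   0.1226] dF [0.4992 0.1467 0.1531] Mz 0.005
cmd 0.1219 act [0.5449 0.15   0.1219] dF [ 0.1382 -0.2948 -0.0665] Mz -0.023
cmd 0.1212 act [0.5449 0.15   0.1212] dF [-0.3089  0.279  -0.0736] Mz 0.036
cmd 0.1205 act [0.5449 0.15   0.1205] dF [ 0.458  -0.2388  0.2988] Mz -0.016
cmd 0.1198 act [0.5449 0.15   0.1203] dF [-0.9217 -0.394   6.482 ] Mz 0.036
16.8333
disc top z 0.08274965619722804 9654
```

The plate is home: 6.5 N light contact, disc top at 82.7 mm against 83 expected. I'll release it, retreat, and recheck the plate and pin.

```bash
python3 - <<'E'
from h import *
np.set_printoptions(precision=4,suppress=True)
manip.ungrasp(); manip.dwell(.2); manip.movel([.5449,.15,.24],v=.12)
manip.goto([.548,.2368,.24],quat(np.radians(-64)))
for n in("top","wrist"):
    s=snap(n); w=cloud(s); A=w.reshape(-1,3)
    B=A[(A[:,2]>.1165)&(A[:,2]<.1265)&(np.hypot(A[:,0]-.5476,A[:,1]-.2375)<.02)]; print(n,'pin',B.mean(0) if len(B) else 0,len(B))
    d=np.hypot(A[:,0]-.5453,A[:,1]-.1496); P=A[(d>.03)&(d<.05)&(A[:,2]>.07)&(A[:,2]<.11)]; print('disc',np.median(P[:,2]),len(P))
    rect(A[(d<.03)&(A[:,2]>.137)&(A[:,2]<.146)],'wing')
    cv2.imwrite(f"pics/{n}5.png",s["frame"])
print(monitor.read_t())
for a in range(26,112,12):
    t=np.radians(a); print(a,manip.ik([.5214+.03*np.cos(t),.2238+.03*np.sin(t),.1],quat(t-np.pi/2)))
E
```

```text
top pin 0 0
disc 0.08251406487428242 534
wing 69 [545.7 150.5] 43.5 14.4 ang 76.4
wrist pin [0.5484 0.2368 0.1209] 162
disc 0.08274503235818888 3859
wing 807 [546.  149.8] 43.7 14.2 ang 76.8
19.8333
26 [-0.3916  0.8309 -0.1642  1.7574  0.225   0.5715 -1.8101]
38 [-0.3778  0.8324 -0.2069  1.7589  0.2812  0.5793 -1.6629]
50 [-0.3633  0.8335 -0.25    1.7641  0.3375  0.5861 -1.5158]
62 [-0.3479  0.8344 -0.2932  1.7729  0.3936  0.5923 -1.3683]
74 [-0.3311  0.8351 -0.3363  1.7847  0.4494  0.5982 -1.2201]
86 [-0.3128  0.8359 -0.3794  1.7991  0.5049  0.604  -1.0707]
98 [-0.2876  0.8384 -0.4313  1.8152  0.5697  0.6143 -0.9287]
110 [-0.2578  0.8427 -0.4879  1.8322  0.6375  0.6285 -0.788 ]
```

View pics/wrist5.png

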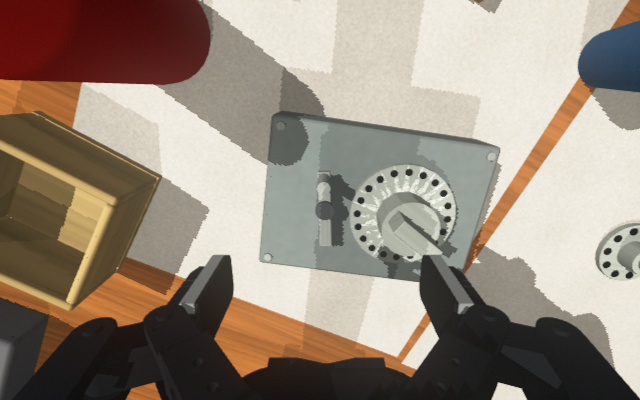

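The plate is home on the shoulder with the wing released at (410,232), and the keeper is still open with its pin at (324,183). Next I pinch the pin and swing it along its arc.

```bash
python3 - <<'E'
from h import *
np.set_printoptions(precision=4,suppress=True)
c=np.array([.5214,.2238]); a0=26.2
manip.goto([.5482,.2368,.15],quat(np.radians(a0-90))); f0=F()
manip.movel([.5482,.2368,.100],v=.08); print('down',F()-f0)
manip.grasp(); manip.dwell(.1); print('w',monitor.read_gripper_width(),F()-f0)
for a in np.r_[np.arange(34,108,8),109.]:
    t=np.radians(a)
    manip.movel([*(c+.0297*np.array([np.cos(t),np.sin(t)])),.1],quat(t-np.pi/2),v=.04)
    f=monitor.read_force()-f0; print(a,monitor.read_tool_pos(),f,'w %.4f'%monitor.read_gripper_width())
    if np.linalg.norm(f)>30: print('STOP'); break
print(monitor.read_t())
E
```

```text
down [-0.4873  0.0022 -0.3766]
w 0.00954647682411827 [-0.5652 -0.2516  2.6762]
34.0 [0.5462 0.2408 0.1002] [0.0056 0.9174 2.8261] w 0.0095
42.0 [0.5436 0.2441 0.1002] [-0.8674  1.2128  2.2174] w 0.0094
50.0 [0.5406 0.247  0.1002] [-1.1992  2.1477  4.6166] w 0.0098
58.0 [0.5372 0.2496 0.1002] [-0.5914  2.135   4.1309] w 0.0097
66.0 [0.5335 0.2516 0.1002] [-1.4718  3.2355  3.7441] w 0.0099
74.0 [0.5295 0.2532 0.1002] [-2.5301  3.7743  5.4474] w 0.0096
82.0 [0.5253 0.2541 0.1001] [-1.4878  4.3147  5.8153] w 0.0095
90.0 [0.521  0.2546 0.1002] [-1.7933  3.672   4.3675] w 0.0094
98.0 [0.5166 0.2543 0.1002] [-3.8294  3.4013  6.4771] w 0.0094
106.0 [0.5124 0.2535 0.1001] [-2.977   3.3203  5.8605] w 0.0097
109.0 [0.5109 0.253  0.1001] [-2.8517  4.2223  5.6901] w 0.0097
25.2
```

Low forces throughout, so I'll release, retreat and check.

```bash
python3 - <<'E'
from h import *
np.set_printoptions(precision=4,suppress=True)
manip.ungrasp(); manip.dwell(.2); p=monitor.read_tool_pos(); manip.movel([p[0],p[1],.30],v=.12)
manip.dwell(.3)
s=snap("wrist"); A=cloud(s).reshape(-1,3)
B=A[(A[:,2]>.1165)&(A[:,2]<.1265)&(np.hypot(A[:,0]-.5115,A[:,1]-.252)<.02)]; b=B.mean(0); print('pin',b,len(B), 'keeper',np.arctan2(b[1]-.2238,b[0]-.5214)-np.radians(17.6))
d=np.hypot(A[:,0]-.5453,A[:,1]-.1496); P=A[(d>.03)&(d<.05)&(A[:,2]>.07)&(A[:,2]<.087)]; print('disc',np.median(P[:,2]),len(P))
rect(A[(d<.03)&(A[:,2]>.137)&(A[:,2]<.146)],'wing')
print('F',F(),monitor.read_t()); cv2.imwrite("pics/wrist6.png",s["frame"])
E
```

```text
pin [0.5117 0.2524 0.1209] 107 keeper 1.5896983816695016
disc 0.08277095704678017 2292
wing 533 [545.6 150.1] 44.4 14.2 ang 76.8
F [ 0.2915 -0.0815 -0.269 ] 28.35
```

View pics/wrist6.png

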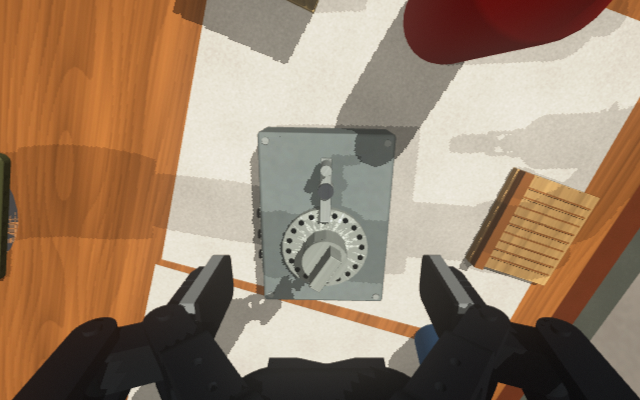

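The keeper's nose at (325,215) lies over the plate's rim, its pin is at (325,170), and the gripper is clear. Handing in.

```bash
python3 - <<'E'
from h import *
order.finish_job(); print(monitor.read_t())
E
```

```text
the job is handed in; nothing more can be done
the job is handed in; nothing more can be done
```

The seed plate is fully home on the splined shaft, the keeper clip is turned over its rim, and I handed the job in at about 28 s. The hand-in reports no verdict.

- **Fitting the plate:** I gripped the plate by its wing. I read the shaft's tooth angle from the wrist camera (about −14°, mod 90) and lined the plate up with it before lowering. The teeth meshed straight away, so the to-and-fro turning was not needed. The only contact was a light touch of about 6.5 N at the shoulder.
- **Turning the keeper:** I pinched the thumb pin and swung it along its arc, with wrist forces below about 9 N.
- **Last checks:**
  - The top of the disc is at 82.8 mm against 83 mm expected.
  - The centre of the wing is within about 1 mm of the shaft's axis.
  - The keeper is at about 1.59 rad.
  - The gripper is open and clear, with no force on the wrist.
- **What disagreed or went unchecked:**
  - The overhead camera could not see the pin on one check because it returned no depth points there. I used the wrist camera's value instead.
  - I did not measure the bystander items again. No contact with them showed in the forces or the pictures.

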